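# Load the white reference tile under a spring-closed cover

### The job

Load the white reference tile into the powder colour reader without picking it up: with one fingertip press down the round thumb bar at the reader's side and keep it down, so that the spring-closed light cover stays up, and with the other fingertip push the tile's slide by its upright tab along the lane under the cover until it is fully home against the stop. Then let the bar go, so that the cover shuts completely over the tile. Only push the slide, never lift it, and leave the things standing about where they are.

Things in the scene. Friction and masses are not known exactly. Their poses are not given: they have to be found in the camera images.
- reader: Powder colour reader, a fixed cream instrument 224 mm long, 134 mm wide, its far housing 64 mm high. Origin on the bench under the middle of the mouth (outer face of the cover's front skirt); +x runs along the lane into the reader, +y to the thumb bar's side, z up. Its base is 18 mm high below the thumb bar (y = 30 to 88 mm).
- lane (a point): Point on the lane's flat metal deck at the mouth, 30 mm above the reader's origin, axes as the reader's. The deck runs from x = -115 mm to the stop, the upright face of the far housing at x = +50.5 mm. Rails 5 mm high keep the slide on the line y = 0: inner faces at y = -25 and +25 mm from x = -5 mm to the stop, flared outward in front of that to x = -30 mm (32 mm either side).
- cover (a joint): Angle of the dark spring-closed light cover: 0 shut, grows as it rises, limit 0.95 rad. It lies over the lane from reader x = 0 to 49 mm; its hinge axis runs along the reader's x at y = 42 mm, 42 mm above the bench. Held up at 0.7 rad its free edge stands about 70 mm above the deck. A spring shuts it when the bar is let go.
- cover_lip (a point): Lower free corner of the cover's front skirt (3 mm thick, at reader x = 0 to 3 mm). Shut, the skirt hangs to 6 mm above the deck and blocks the slide's cup, while the slide's thin tongue can lie beneath it. The cup passes under the skirt when the cover is up by 0.5 rad or more.
- thumb_bar (a point): Point on the axis of the thumb bar (round, 8 mm thick, part of the cover), at reader x = -60 mm. The bar runs along the reader's x from -116 to +51 mm, 28 mm from the hinge: at cover angle a its axis is at y = 42 + 28 cos(0.35 - a) mm, 42 + 28 sin(0.35 - a) mm above the bench. Pressing it down takes 2 to 5 N. In front of x = 0 it is free: a fingertip can slide along it.
- slide: Loose dark grey acetal slide that carries the white tile, 68.5 mm long, 80 g, slippery. Origin on its underside below the tile's centre, +x to its round nose (23 mm ahead), z up. Cup 44 mm across, 13.5 mm high, on a round foot 46 mm across, 4 mm thick. It starts on the deck before the shut cover, nose to the mouth. Fully home, its nose touches the stop and its origin is 27.5 mm inside the mouth.
- tab_face (a point): Centre of the outer face of the slide's upright finger tab, 45.5 mm behind the slide's origin, 10 mm above its underside. The tab is 26 mm wide, 4 mm thick, 16 mm high, at the end of a tongue 26 mm wide and 4 mm thick; it is pushed towards the slide's +x. With the slide fully home this face is 18 mm outside the mouth.
- dish: Bystander: petri dish with cream filling, 96 mm across, 17 mm high, on the bench beside the thumb bar; origin under its centre.
- vial_a: Bystander: small glass vial with black cap and tan contents, 25 mm across, 55 mm high, standing to the right of the reader; origin under its centre.
- vial_b: Bystander: small glass vial with white cap and pale contents, 25 mm across, 55 mm high, standing to the right of the reader; origin under its centre.
- brass_weight: Bystander: small brass weight with a knob, 26 mm across, 42 mm high, standing to the right of the reader's lane; origin under its centre.
- timer: Bystander: flat white timer, 62 x 62 x 18 mm, near the right front; origin under its centre.
- driver: Bystander: screwdriver with a yellow handle, 150 mm long, lying near the right edge of the bench; origin under the middle.
Not all that is in view belongs to the job. Leave any blue look-alike of the slide alone.

How it is judged:
On the way, in this order (a step that is already met when the one before it is completed fails the run):
1. a fingertip on the thumb bar holds the cover up while the slide is still outside the mouth (value of joint cover above 0.45 rad and contact force between the fingers and cover above 0.3 N and x of slide in the frame of reader below -0.015 m), for 0.1 s.
2. the slide has been pushed home while a fingertip still holds the cover up (value of joint cover above 0.4 rad and contact force between the fingers and cover above 0.3 N and x of slide in the frame of reader above 0.0245 m), for 0.05 s.
At the end, for the whole second after the job is handed in: The slide lies flat on the deck within 3 mm of its stop (its origin at least 24.5 mm inside the mouth), the cover is shut over the tile (below 0.05 rad), and the slide is at rest (x of slide in the frame of reader above 0.0245 m and z of slide in the frame of reader below 0.033 m and value of joint cover below 0.05 rad and linear speed of slide below 0.01 m/s); the robot touches nothing.
It fails at once if the slide is lifted, tipped or falls off the deck (z of slide in the frame of reader above 0.037 m or z of slide in the frame of reader below 0.024 m or angle between slide's own z axis and vertical above 0.2 rad).
It fails at once if a bystander is pushed away or knocked over (distance of any of dish, vial_a, vial_b, brass_weight, timer, driver from where it was at the start of the episode above 0.02 m).
It also fails if it takes over 32 s, if anything falls off the work surface, if the arm or the gripper's body presses on something with over 40 N, if the wrist force passes 120 N, or if a joint passes its speed limit or range.

### The arm

A 6-joint arm with a two-finger parallel gripper is mounted at the origin on the work surface; the furniture and walls round the work are solid. World frame = base frame: x ahead of the robot, y to its left, z up, the work surface at z = 0. Lengths are in m, angles in rad, forces in N, time in s.
With the tool pointing down it reaches from about 0.425 to 0.95 m from the base axis. Payload 3.5 kg.
Tool frame: the origin (TCP) lies midway between the tips of the shut fingers; the grasp point (between the pads) lies 19 mm behind it; z points along the fingers, y is the line along which they close (so a half turn about z gives the same grasp; the last joint's range is limited). The gripper opens to 85 mm and grips with 20 to 120 N. Pads are 22 mm wide; open, the fingers measure 114 mm over their backs; the gripper's body (76 mm by 85 mm) begins 54 mm behind the grasp point. The pads swing forward as they close: fully open they stand 13 mm farther back than shut.
Start: joints at [-1.469, 0.286, 1.577, -0, 1.279, -0.15], TCP at [0.168, -0.654, 0.231] pointing down, gripper open.
Joint ranges: [-2.77, 2.77], [-0.9, 2.22], [0.21, 2.48], [-1.53, 4.67], [0.24, 2.81], [-2.84, 2.84]. Speed limits (rad/s): [2.79, 2.79, 3.14, 3.14, 3.14, 3.14].

### API

Orientations are given as a unit quaternion [x, y, z, w].
In Python, from plant import ctrl gives the robot as it stands.
- The arm moves only by the tool arm_command, never from a script. Its argument "steps" is one flat list of numbers, 5 for each row, row after row: the opening in per cent of the stroke, from 0 (shut) to 100 (fully open), then the shift along the tool's x, y, z each as a share of 25 mm, from -1 to 1, then the turn about the tool's z as a share of 0.1 rad, from -1 to 1. In form: [grip, tx, ty, tz, spin, grip, tx, ty, tz, spin, ...]. A call has 1 to 8 rows; each row shifts and turns the commanded pose from where the row before left it, along the tool's axes as they then stand; what a row does not reach is not made up. A row lasts 1/12 s, in which the tool goes at most 41.7 mm and 7.16 degrees, less where a joint would pass 70% of its speed; a pose out of reach is approached as far as the arm can. A call with a number of a shift or a turn outside -1 to 1 is refused whole. A call with a gripper value outside its range is refused whole. The fingers move at their own pace and stop on an object; "squeeze" is the grip in N (left out, the last holds). Time passes only in rows, so rows that do not move let the fingers close. It gives the time, the measured TCP pose, the force, the opening and the grip force at its end, in the units of the state.
- ctrl.get_state(): the state, without advancing time (a new reading comes with each control period).
- ctrl.read_camera(name): name is "scene" or "top" or "wrist"; returns the picture (420x560x3 uint8, red, green, blue); there is no depth.
- ctrl.camera_model(name): a dict with "intrinsics" (3x3 intrinsics, pixels), "rvec" (rotation vector, rad) and "tvec" (3), from world to camera coordinates, as OpenCV has them. Camera axes: x right, y down, z forward; pixel columns grow to the right and rows downward; lengths in m; the calibration is good to about 2 mm. A picture is of the moment at which its call begins: read the wrist's pose just before it. camera_model takes no time and is no camera call; for the wrist camera it gives the pose at the moment of the call.
- ctrl.sign_off(): hands the job in; it is judged then, once.
The state is a dict: "time": time; "qpos": joint angles; "dq": joint speeds; "joint_efforts": joint torques, N m; "eef_pos": TCP position; "tcp_rot": TCP orientation; "contact_force": force on the tool from outside, world axes, zero at the start; "wrist_torque": the same for the moment, N m; "opening": opening from 0.0 (shut) to 1.0 (fully open); "finger_force": force on a finger pad.
Only numpy, scipy, OpenCV 4.12 (cv2) and the standard library are available. Lean on these libraries where they do the work, as an engineer would, in place of code of your own. Each camera call takes 0.05 s, during which the arm holds its last target. There are 200 camera calls.

## Working session

There is one attempt and no reset: what is moved stays moved. The work goes in short steps, Python scripts to look and compute and a tool call to move; the robot and the scene stay as the last step left them, time stands still between calls to the robot, and variables do not carry over. Pictures are saved under pics/ and viewed, at most 12 in all, crops included, and the job is handed in when it is done.

Besides the shell and the picture viewer there is one more tool, called after "Call:" as a command line: name --argument value ..., lists and objects as JSON in quotes. arm_command: Moves the arm, as the interface text tells. Its arguments: {"type":"object","properties":{"steps":{"type":"array","items":{"type":"number"}},"squeeze":{"type":"number"}},"required":["steps"]}

```bash
mkdir -p pics
python3 - <<'E'
from plant import ctrl
import cv2
s=ctrl.get_state();print(s)
for n in("scene","top"):
    cv2.imwrite(f"pics/{n}0.png",ctrl.read_camera(n)[:,:,::-1]);print(n,ctrl.camera_model(n))
E
```

```text
{'time': 0.0, 'qpos': array([-1.46903858e+00,  2.87196617e-01,  1.57815059e+00,  1.53708816e-05,
        1.27865025e+00, -1.49997549e-01]), 'dq': array([-0.0015862 ,  0.00029785, -0.00241619,  0.00030589, -0.00101772,
        0.00088142]), 'joint_efforts': array([-2.28478184e-04, -4.05983198e+01, -2.92622405e+01, -1.58297821e-04,
        5.77091021e-03,  1.30130778e-05]), 'eef_pos': array([ 0.16811169, -0.6530513 ,  0.22994087]), 'tcp_rot': array([ 9.92087426e-01,  1.25543191e-01,  3.63540641e-05, -1.20187783e-03]), 'contact_force': array([ 0.22549725, -0.29797194, -0.03131609]), 'wrist_torque': array([-0.0058775 ,  0.05332445, -0.06992687]), 'finger_force': 0.0, 'opening': 0.9967482215003871}
scene {'intrinsics': array([[476.10256268,   0.        , 281.55952017],
       [  0.        , 476.10256268, 206.25602691],
       [  0.        ,   0.        ,   1.        ]]), 'rvec': array([ 1.96107106, -0.40994578,  0.26711035]), 'tvec': array([-0.49534025,  0.11669865,  0.89190049])}
top {'intrinsics': array([[427.85101246,   0.        , 282.26665764],
       [  0.        , 427.85101246, 212.02306631],
       [  0.        ,   0.        ,   1.        ]]), 'rvec': array([ 2.19459965, -1.99967337,  0.21964883]), 'tvec': array([-0.09167087,  0.52366588,  0.80730431])}
```

View pics/scene0.png

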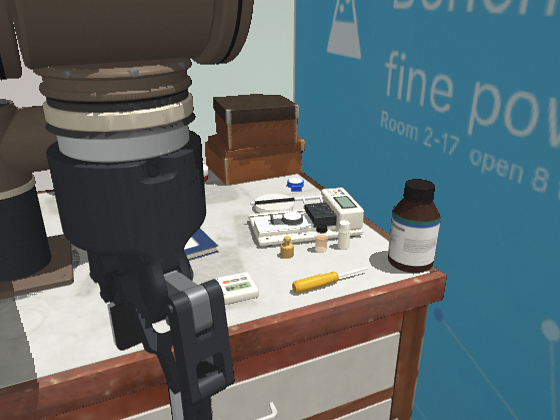

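View pics/top0.png

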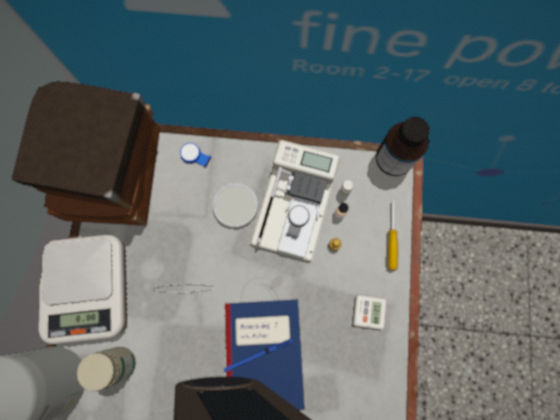

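The top view shows the reader at about (295,200) with its lane toward the robot. Slide candidates are the grey slide with the white tile at (298,215) and the blue look-alike at (193,153). I choose the grey one on the lane. The dish is at (235,205), beside the bar. Next I check the choice in a close crop.

```bash
cat > h.py <<'E'
from plant import ctrl
import cv2, numpy as np
def cam(n):
    m=ctrl.camera_model(n);R=cv2.Rodrigues(np.array(m["rvec"]))[0];return np.array(m["intrinsics"]),R,np.array(m["tvec"]).ravel()
def ray(n,u,v,z,c=None):
    K,R,t=c or cam(n);d=R.T@np.linalg.solve(K,[u,v,1.]);o=-R.T@t;return o+d*(z-o[2])/d[2]
def proj(n,P,c=None):
    K,R,t=c or cam(n);q=K@(R@np.array(P)+t);return q[:2]/q[2]
E
python3 - <<'E'
from h import *
im=cv2.imread("pics/top0.png")[130:280,200:400]
cv2.imwrite("pics/crop1.png",cv2.resize(im,(800,600),interpolation=cv2.INTER_CUBIC))
K,R,t=cam("top");print(-R.T@t,-cam("scene")[1].T@cam("scene")[2])
print(ray("top",298,215,.045))
E
```

```text
[ 0.34125882 -0.0619658   0.90225961] [ 0.1457468  -0.89969646  0.47304458]
[ 0.52957114 -0.0751099   0.045     ]
```

View pics/crop1.png

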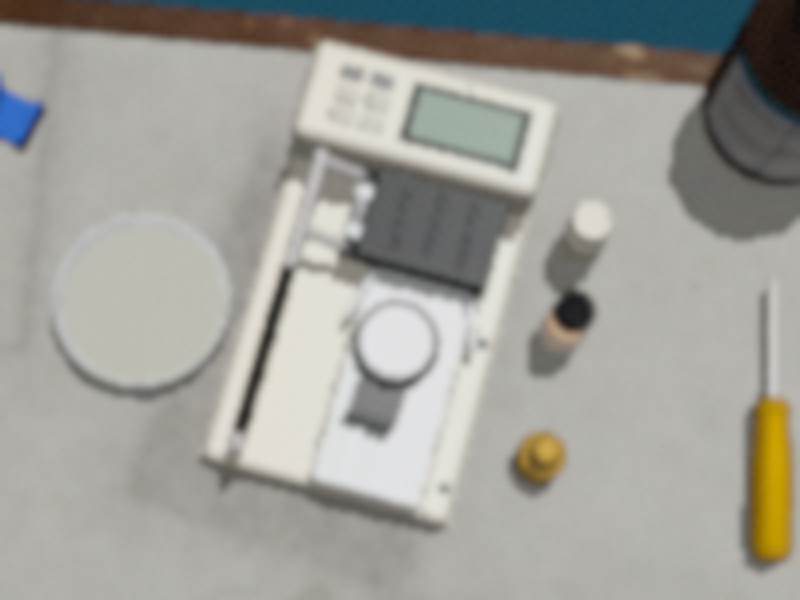

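The crop confirms the choice. The grey slide with the white tile is at crop (397,342) and its tab is at (370,425). The cover is at (430,230), the black thumb bar runs from (237,440) to (290,270), and the blue look-alike is off the reader at the left. Next I work out the reader pose and the first move.

Run:
```python
from h import *
f=lambda u,v,z:ray("top",200+u/4,130+v/4,z)[:2]
pts=[((296,133,.064),(50.5,88)),((528,195,.064),(50.5,-46)),((322,40,.064),(107,88)),((557,100,.064),(107,-46)),
((238,438,.0516),(-116,68.3)),((205,458,.018),(-117,88))]
W=np.array([f(*p[0]) for p in pts]);L=np.array([p[1] for p in pts])/1000
Lc=L-L.mean(0);Wc=W-W.mean(0)
th=np.arctan2((Lc[:,0]*Wc[:,1]-Lc[:,1]*Wc[:,0]).sum(),(Lc*Wc).sum())
R=np.array([[np.cos(th),-np.sin(th)],[np.sin(th),np.cos(th)]]);o=W.mean(0)-R@L.mean(0)
print("yaw",th,"o",o);print("res mm",((L@R.T+o-W)*1000).round(1))
for nm,p in dict(tile=(397,340,.0435),tabtop=(370,422,.044),barA=(240,430,.0516),barB=(290,270,.0516),dish=(142,300,.017),brass=(541,455,.04)).items():
    w=f(*p);print(nm,w.round(4),"reader mm",(R.T@(w-o)*1000).round(1))
for n in("wrist",):print(cam(n))
```

```text
yaw -0.1782884139391738 o [ 0.564955   -0.08930934]
res mm [[ 0.7  4.6]
 [-0.9 -6. ]
 [ 4.2  3.2]
 [ 2.2 -4.5]
 [-7.9  0.8]
 [ 1.6  2. ]]
tile [ 0.5301 -0.0777] reader mm [-36.3   5.3]
tabtop [ 0.4863 -0.0676] reader mm [-81.2   7.4]
barA [ 0.4749 -0.0029] reader mm [-103.9   69.1]
barB [ 0.5599 -0.0197] reader mm [-17.3  67.6]
dish [0.5451 0.0588] reader mm [-45.8 142.2]
brass [ 0.4781 -0.1556] reader mm [-73.7 -80.6]
(array([[308.41609178,   0.        , 277.28347277],
       [  0.        , 308.41609178, 205.80627856],
       [  0.        ,   0.        ,   1.        ]]), array([[ 0.24933448, -0.96841362, -0.00271476],
       [-0.92263765, -0.23839853,  0.30315986],
       [-0.29423133, -0.07308346, -0.95293585]]), array([-0.67377891, -0.03914503,  0.38071476]))
```

Call:
arm_command --steps '[65,0.86,-0.99,0,0,65,0.86,-0.99,0,0,65,0.86,-0.99,0,0,65,0.86,-0.99,0,0,65,0.86,-0.99,0,0,65,0.86,-0.99,0,0,65,0.86,-0.99,0,0,65,0.86,-0.99,0,0]'

```text
time: 0.77
eef_pos: [0.2857, -0.4173, 0.2307]
tcp_rot: [0.992, 0.125, -0.0, -0.0]
contact_force: [0.1, 0.4, 0.7]
opening: 0.647
finger_force: 0.0
```

Call:
arm_command --steps '[65,0.86,-0.99,0,0,65,0.86,-0.99,0,0,65,0.86,-0.99,0,0,65,0.86,-0.99,0,0,65,0.86,-0.99,0,0,65,0.86,-0.99,0,0,65,0.86,-0.99,0,0,65,0.86,-0.99,0,0]'

```text
time: 1.43
eef_pos: [0.4028, -0.1827, 0.231]
tcp_rot: [0.992, 0.125, -0.0, -0.0]
contact_force: [1.0, -0.5, 0.3]
opening: 0.65
finger_force: 0.0
```

Call:
arm_command --steps '[65,0.86,-0.99,0,0,65,0.86,-0.99,0,0,65,0.86,-0.99,0,0,65,0.86,-0.99,0,0,65,0,0,0.3,0.9,65,0,0,0.3,0.9,65,0,0,0.3,0.9,65,0,0,0.3,0.9]'

```text
time: 2.1
eef_pos: [0.461, -0.0666, 0.2005]
tcp_rot: [0.998, -0.056, -0.0, -0.0]
contact_force: [-0.7, -0.6, -0.1]
opening: 0.649
finger_force: 0.0
```

Call:
arm_command --steps '[65,0,0,0,0.8,65,0,0,0,0,65,0,0,0,0]'

```text
time: 2.35
eef_pos: [0.4611, -0.0671, 0.201]
tcp_rot: [0.996, -0.093, -0.0, -0.0]
contact_force: [-0.8, -1.0, 0.5]
opening: 0.652
finger_force: 0.0
```

Run:
```python
from h import *
s=ctrl.get_state();print(s["time"],s["eef_pos"],s["tcp_rot"],s["opening"],s["contact_force"],s["qpos"])
c=cam("wrist");im=ctrl.read_camera("wrist")[:,:,::-1];cv2.imwrite("pics/w1raw.png",im)
np.savez("w1.npz",K=c[0],R=c[1],t=c[2]);cv2.imwrite("pics/w1.png",cv2.resize(im,(800,600),interpolation=cv2.INTER_CUBIC))
```

```text
2.35 [ 0.46110156 -0.06706798  0.2010298 ] [ 9.95675880e-01 -9.28948174e-02 -2.98991577e-04 -7.81039250e-05] 0.6521876682414063 [-0.77370737 -0.98359572  0.52965205] [-3.62708201e-01 -1.60520755e-01  2.10330221e+00 -9.39451308e-06
  1.19942919e+00  1.39414943e+00]
```

View pics/w1.png

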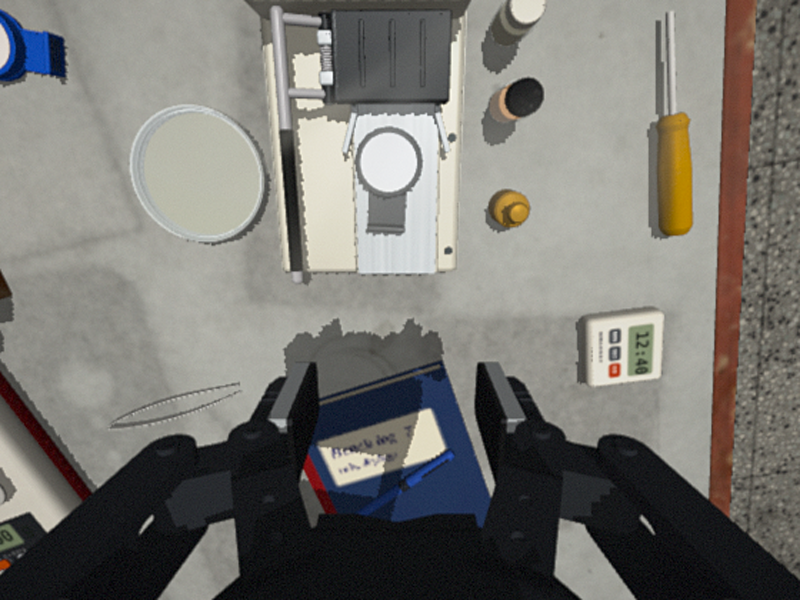

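The wrist view shows the lane from above: tile at (389,161), tab outer edge at (386,233), bar end at (297,280), deck front corners at (357,273) and (437,273), and the cover's front edge at y≈103. The fingertips are at (310,370) and (485,370).

Run:
```python
from h import *
z=np.load("w1.npz");c=(z["K"],z["R"],z["t"]);s=560/800
f=lambda u,v,h:ray(None,u*s,v*s,h,c)[:2]
P=dict(barend=(297,281,.0516),barmid=(285,128,.0516),barfar=(278,10,.0516),dfl=(357,273,.03),dfr=(437,273,.03),cvL=(333,103,.054),cvR=(448,103,.054),tile=(389,161,.0425),tabL=(367,233,.046),tabR=(405,233,.046),tonL=(370,195,.034),tonR=(404,195,.034),railL=(346,155,.035),railR=(447,152,.035),baseL=(285,272,.018))
W={k:f(*v) for k,v in P.items()}
d=W["barfar"]-W["barend"];th=np.arctan2(d[1],d[0]);print("bar yaw",th,np.linalg.norm(d))
R=np.array([[np.cos(th),-np.sin(th)],[np.sin(th),np.cos(th)]])
o=W["barend"]-R@[-.116,.0683];print("o from barend",o)
for k in W:print(k,W[k].round(4),(R.T@(W[k]-o)*1000).round(1))
t=ctrl.get_state()["eef_pos"];print("tcp",(R.T@(t[:2]-o)*1000).round(1))
for zz in (t[2],t[2]+.005):print([(k,(R.T@(f(*k,zz)-o)*1000).round(1)) for k in((317,365),(477,365),(270,400))])
```

```text
bar yaw -0.18696401422076764 0.16270713288231814
o from barend [ 0.56949578 -0.08720789]
barend [0.4682 0.0015] [-116.    68.3]
barmid [ 0.5655 -0.0161] [-17.1  69.1]
barfar [ 0.6281 -0.0288] [46.7 68.3]
dfl [ 0.4608 -0.0374] [-116.    28.8]
dfr [ 0.45   -0.0953] [-115.9  -30.1]
cvL [ 0.5737 -0.049 ] [-3.  38.3]
cvR [ 0.5608 -0.1175] [ -2.9 -31.4]
tile [ 0.5342 -0.0758] [-36.8   4.7]
tabL [ 0.491  -0.0522] [-83.6  19.8]
tabR [ 0.4862 -0.0776] [-83.6  -6.1]
tonL [ 0.5145 -0.0585] [-59.4  18. ]
tonR [ 0.5102 -0.0815] [-59.4  -5.4]
railL [ 0.5432 -0.0481] [-33.1  33.5]
railR [ 0.5326 -0.1147] [-31.2 -33.9]
baseL [0.4688 0.0182] [-118.5   84.9]
tcp [-110.1   -0.4]
[((317, 365), array([-104.2,   28.1])), ((477, 365), array([-104.1,  -29.1])), ((270, 400), array([-118.5,   46.1]))]
[((317, 365), array([-101.6,   27.1])), ((477, 365), array([-101.6,  -28.1])), ((270, 400), array([-115.4,   44.5]))]
```

Call:
arm_command --steps '[62,0.22,-0.75,0,0,62,0.22,-0.75,0,0,62,0,0,0.8,0,62,0,0,0.8,0,62,0,0,0.8,0,62,0,0,0.8,0,62,0,0,0.8,0,62,0,0,0.5,0]'

```text
time: 3.07
eef_pos: [0.4782, -0.0322, 0.087]
tcp_rot: [0.996, -0.093, -0.001, -0.0]
contact_force: [-0.4, -0.6, 0.7]
opening: 0.626
finger_force: 0.0
```

Call:
arm_command --steps '[62,0,0,0,0,62,0,0,0,0]'

```text
time: 3.23
eef_pos: [0.4789, -0.0324, 0.0886]
tcp_rot: [0.996, -0.094, -0.001, -0.0]
contact_force: [0.8, 0.0, 0.1]
opening: 0.619
finger_force: 0.0
```

Run:
```python
from h import *
s=ctrl.get_state();print(s["time"],s["eef_pos"],s["tcp_rot"],s["opening"],s["contact_force"])
th=-.187;R=np.array([[np.cos(th),-np.sin(th)],[np.sin(th),np.cos(th)]]);o=[.5695,-.0872]
print((R.T@(s["eef_pos"][:2]-o)*1000).round(1))
c=cam("wrist");im=ctrl.read_camera("wrist")[:,:,::-1]
np.savez("w2.npz",K=c[0],R=c[1],t=c[2]);cv2.imwrite("pics/w2.png",cv2.resize(im,(800,600),interpolation=cv2.INTER_CUBIC))
```

```text
3.2333 [ 0.47887154 -0.03236852  0.08859716] [ 9.95613599e-01 -9.35584027e-02 -6.09065412e-04 -1.27949738e-04] 0.6191143377616647 [0.79487992 0.0352765  0.09505161]
[-99.2  37. ]
```

View pics/w2.png

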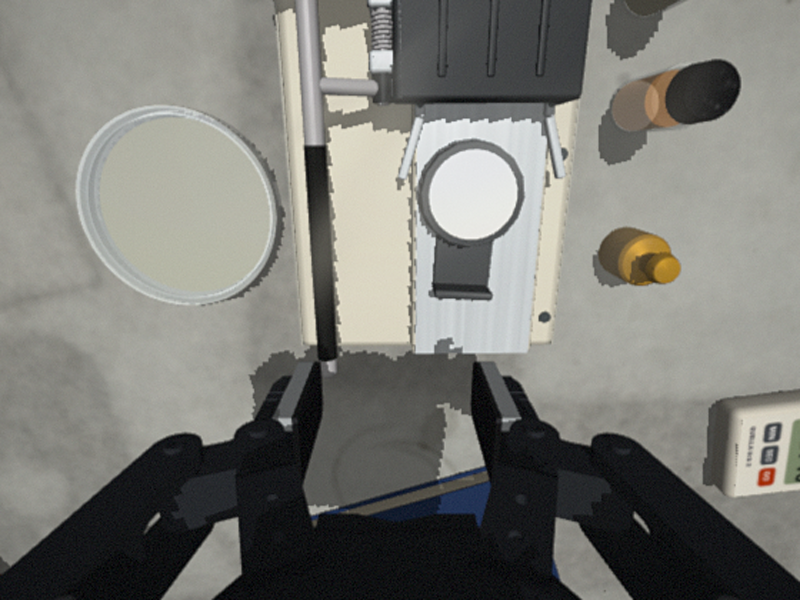

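The view shows the fingertips at (305,375) and (490,375), the bar end at (327,362), the tab at (462,294) and the tile at (471,192). I check positions at each height.

Run:
```python
from h import *
z=np.load("w2.npz");c=(z["K"],z["R"],z["t"]);s=.7
th=-.187;R=np.array([[np.cos(th),-np.sin(th)],[np.sin(th),np.cos(th)]]);o=[.5695,-.0872]
g=lambda u,v,h:(R.T@(ray(None,u*s,v*s,h,c)[:2]-o)*1000).round(1)
for k,a in dict(barend=(330,372,.0516),barblk=(315,145,.0516),dfl=(413,352,.03),dfr=(529,352,.03),tile=(471,191,.0425),tabL=(433,297,.046),tabR=(492,297,.046),tonL=(434,250,.034),tonR=(488,250,.034),cvR=(581,100,.054)).items():print(k,g(*a))
for dz in(0,.005,.009,.013):print(dz,[g(*p,.0886+dz) for p in((321,362),(472,362),(296,366),(500,366),(275,424))])
```

```text
barend [-115.6   67.2]
barblk [-17.9  68.5]
dfl [-115.8   28.8]
dfr [-115.8  -29.3]
tile [-36.    5.9]
tabL [-81.6  20.9]
tabR [-81.6  -5.2]
tonL [-63.  20.]
tonR [-63.   -4.6]
cvR [ -2.2 -31.2]
0 [array([-92.1,  64. ]), array([-92.1,  10. ]), array([-93.7,  73.1]), array([-93.7,  -0.1]), array([-117.8,   82.7])]
0.005 [array([-89.6,  63.1]), array([-89.6,  11. ]), array([-91.1,  71.8]), array([-91.1,   1.2]), array([-114.4,   81.1])]
0.009 [array([-87.6,  62.3]), array([-87.6,  11.7]), array([-89.1,  70.8]), array([-89.1,   2.3]), array([-111.7,   79.8])]
0.013 [array([-85.6,  61.6]), array([-85.6,  12.5]), array([-87. ,  69.8]), array([-87. ,   3.3]), array([-109. ,   78.5])]
```

Call:
arm_command --steps '[68,0,0,0.5,0,68,0,0,0.3,0,68,0,0,0.3,0,68,0,0,0.3,0,68,0,0,0.3,0,68,0,0,0.3,0,68,0,0,0.2,0,68,0,0,0,0]'

```text
time: 3.95
eef_pos: [0.4794, -0.0324, 0.0332]
tcp_rot: [0.996, -0.094, 0.0, -0.0]
contact_force: [0.9, 1.9, 3.2]
opening: 0.683
finger_force: 1.4
```

Run:
```python
from h import *
s=ctrl.get_state();print(s["time"],s["eef_pos"],s["tcp_rot"],s["opening"],s["contact_force"],s["wrist_torque"])
th=-.187;R=np.array([[np.cos(th),-np.sin(th)],[np.sin(th),np.cos(th)]]);o=[.5695,-.0872]
print((R.T@(s["eef_pos"][:2]-o)*1000).round(1))
c=cam("wrist");im=ctrl.read_camera("wrist")[:,:,::-1]
np.savez("w3.npz",K=c[0],R=c[1],t=c[2]);cv2.imwrite("pics/w3.png",cv2.resize(im,(800,600),interpolation=cv2.INTER_CUBIC))
```

```text
3.95 [ 0.47939766 -0.03241652  0.03320618] [ 9.95569085e-01 -9.40327631e-02  1.91510382e-04 -1.58172311e-05] 0.6825998130677415 [0.90005713 1.91642682 3.19840885] [ 0.41041392 -0.08282673  0.04231171]
[-98.7  37.1]
```

View pics/w3.png

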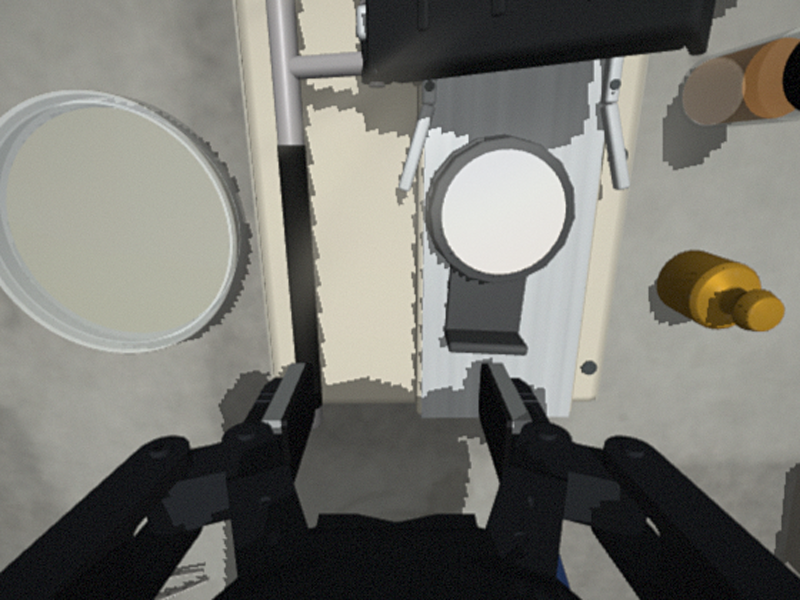

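The cover has lifted: its skirt edge runs from (375,82) to (700,52). The tab is at (487,350) and the finger fronts at v≈365. The bar finger reads about 3 N. I estimate the cover angle from the skirt corner.

Run:
```python
from h import *
z=np.load("w3.npz");c=(z["K"],z["R"],z["t"]);s=.7
th=-.187;R=np.array([[np.cos(th),-np.sin(th)],[np.sin(th),np.cos(th)]]);o=np.array([.5695,-.0872])
def w(x,y,zz):return [*(o+R@[x,y]),zz]
for y0 in(-28,-31):
  for a in(.35,.45,.5,.55,.6,.7):
    r=np.hypot(42-y0,6);b=a-np.arctan(6/(42-y0));print(y0,a,(proj(None,w(0,(42-r*np.cos(b))/1000,(42+r*np.sin(b))/1000),c)/s).round(0), "barmid",(proj(None,w(-.0175,(42+28*np.cos(.35-a))/1000,(42+28*np.sin(.35-a))/1000),c)/s).round(0))
g=lambda u,v,h:(R.T@(ray(None,u*s,v*s,h,c)[:2]-o)*1000).round(1)
for k,a in dict(tile=(507,211,.0425),tabL=(446,352,.046),tabR=(527,352,.046),tonL=(449,290,.034),tonR=(523,290,.034),fB=(482,365,.041),fBo=(515,368,.041),fA=(305,365,.041),fAo=(272,380,.041)).items():print(k,g(*a))
```

```text
-28 0.35 [663.  62.] barmid [282. 143.]
-28 0.45 [670.  56.] barmid [285. 143.]
-28 0.5 [673.  53.] barmid [286. 143.]
-28 0.55 [675.  49.] barmid [288. 143.]
-28 0.6 [676.  46.] barmid [290. 143.]
-28 0.7 [675.  38.] barmid [295. 143.]
-31 0.35 [678.  61.] barmid [282. 143.]
-31 0.45 [686.  55.] barmid [285. 143.]
-31 0.5 [690.  51.] barmid [286. 143.]
-31 0.55 [692.  48.] barmid [288. 143.]
-31 0.6 [694.  44.] barmid [290. 143.]
-31 0.7 [694.  36.] barmid [295. 143.]
tile [-37.    3.9]
tabL [-81.7  21.1]
tabR [-81.7  -5.1]
tonL [-64.4  19.4]
tonR [-64.4  -5.6]
fB [-88.8   8.1]
fBo [-90.   -3.2]
fA [-88.8  68.1]
fAo [-94.5  79.8]
```

Call:
arm_command --steps '[66,0,0.08,0.06,0,66,0,0,0.06,0,66,0,0,0,0,66,0,0,0,0]'

```text
time: 4.33
eef_pos: [0.4791, -0.0347, 0.0311]
tcp_rot: [0.996, -0.094, 0.0, 0.0]
contact_force: [1.0, 1.8, 2.0]
opening: 0.656
finger_force: 1.7
```

Call:
arm_command --steps '[66,0.12,0,0,0,66,0.12,0,0,0,66,0.12,0,0,0,66,0.12,0,0,0,66,0.12,0,0,0,66,0.12,0,0,0,66,0.12,0,0,0,66,0.12,0,0,0]'

```text
time: 5.0
eef_pos: [0.5025, -0.0389, 0.0307]
tcp_rot: [0.996, -0.094, -0.0, -0.0]
contact_force: [-2.7, 0.7, 2.9]
opening: 0.659
finger_force: 1.9
```

Run:
```python
from h import *
s=ctrl.get_state();print(s["time"],s["eef_pos"],s["tcp_rot"],s["opening"],s["contact_force"],s["wrist_torque"])
th=-.187;R=np.array([[np.cos(th),-np.sin(th)],[np.sin(th),np.cos(th)]]);o=[.5695,-.0872]
print((R.T@(s["eef_pos"][:2]-o)*1000).round(1))
c=cam("wrist");im=ctrl.read_camera("wrist")[:,:,::-1]
np.savez("w4.npz",K=c[0],R=c[1],t=c[2]);cv2.imwrite("pics/w4.png",cv2.resize(im,(800,600),interpolation=cv2.INTER_CUBIC))
```

```text
5.0 [ 0.50252359 -0.03886332  0.0307435 ] [ 9.95578098e-01 -9.39372484e-02 -2.09236788e-04 -3.07282874e-05] 0.6592392517823121 [-2.73339379  0.66272505  2.86778293] [0.19715573 0.38930457 0.04438451]
[-74.8  35. ]
```

View pics/w4.png

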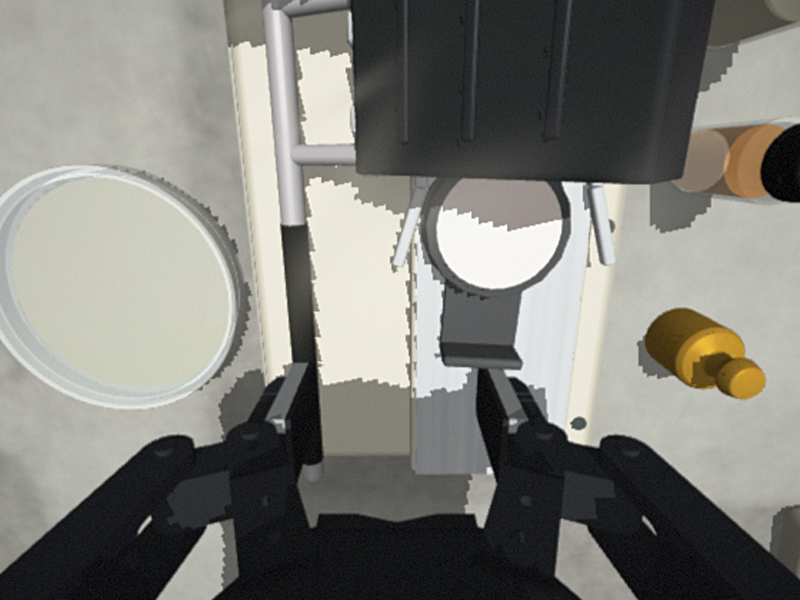

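The slide is moving: tab at (482,365) touches the right finger, and the tile at (497,222) is entering the mouth. The cover's front edge runs from (357,172) to (682,182), which I need to turn into an angle.

```bash
cat > m.py <<'E'
from h import *
import sys
z=np.load(sys.argv[1]);c=(z["K"],z["R"],z["t"]);s=.7
th=-.187;R=np.array([[np.cos(th),-np.sin(th)],[np.sin(th),np.cos(th)]]);o=np.array([.5695,-.0872])
def w(x,y,zz):return [*(o+R@[x,y]),zz]
def corner(y0,dz,a):
    r=np.hypot(42-y0,dz);b=a+np.arctan(dz/(42-y0));return (proj(None,w(0,(42-r*np.cos(b))/1000,(42+r*np.sin(b))/1000),c)/s).round(0)
g=lambda u,v,h:(R.T@(ray(None,u*s,v*s,h,c)[:2]-o)*1000).round(1)
E
cat > n.py <<'E'
from m import *
for a in(0,.2,.3,.4,.5,.6,.7):print(a,"low",corner(-31,-6,a),"top",corner(-31,14,a),"hinge-side",corner(38,14,a),"bar",(proj(None,w(-.0175,(42+28*np.cos(.35-a))/1000,(42+28*np.sin(.35-a))/1000),c)/s).round(0))
E
python3 n.py w4.npz; echo w3; python3 n.py w3.npz
python3 - w4.npz <<'E'
from m import *
for k,a in dict(cupnear=(492,296,.0435),tabL=(441,367,.046),tabR=(522,367,.046),fB=(479,367,.04),fA=(306,367,.04)).items():print(k,g(*a))
E
```

```text
0 low [617. 165.] top [654. 167.] hinge-side [385. 167.] bar [277. 233.]
0.2 low [642. 167.] top [670. 169.] hinge-side [374. 168.] bar [277. 229.]
0.3 low [652. 167.] top [674. 170.] hinge-side [368. 168.] bar [278. 228.]
0.4 low [661. 168.] top [674. 171.] hinge-side [362. 168.] bar [281. 226.]
0.5 low [666. 169.] top [670. 173.] hinge-side [357. 168.] bar [284. 225.]
0.6 low [669. 170.] top [659. 174.] hinge-side [351. 167.] bar [288. 224.]
0.7 low [667. 172.] top [643. 175.] hinge-side [346. 167.] bar [292. 222.]
w3
0 low [632.  79.] top [674.  65.] hinge-side [392.  66.] bar [279. 142.]
0.2 low [660.  69.] top [694.  53.] hinge-side [381.  65.] bar [279. 142.]
0.3 low [672.  64.] top [700.  45.] hinge-side [375.  65.] bar [281. 143.]
0.4 low [682.  58.] top [702.  37.] hinge-side [369.  65.] bar [283. 143.]
0.5 low [690.  51.] top [699.  29.] hinge-side [363.  66.] bar [286. 143.]
0.6 low [694.  44.] top [690.  20.] hinge-side [357.  66.] bar [290. 143.]
0.7 low [694.  36.] top [674.  10.] hinge-side [352.  66.] bar [295. 143.]
cupnear [-38.7   5.4]
tabL [-61.8  20.8]
tabR [-61.8  -5.2]
fB [-64.9   7.3]
fA [-64.9  65.4]
```

Call:
arm_command --steps '[66,0.12,0.015,0,0,66,0.12,0.015,0,0,66,0.12,0.015,0,0,66,0.12,0.015,0,0,66,0.12,0.015,0,0,66,0.12,0.015,0,0,66,0.12,0.015,0,0,66,0.12,0.015,0,0]'

```text
time: 5.72
eef_pos: [0.5256, -0.0467, 0.0309]
tcp_rot: [0.996, -0.094, -0.0, 0.0]
contact_force: [-2.3, -1.2, 4.9]
opening: 0.663
finger_force: 2.2
```

```bash
cat > look.py <<'E'
from h import *
import sys
s=ctrl.get_state();print(s["time"],s["eef_pos"],s["opening"],s["contact_force"],s["wrist_torque"])
th=-.187;R=np.array([[np.cos(th),-np.sin(th)],[np.sin(th),np.cos(th)]]);o=[.5695,-.0872]
print((R.T@(s["eef_pos"][:2]-o)*1000).round(1))
n=sys.argv[1];c=cam("wrist");im=ctrl.read_camera("wrist")[:,:,::-1]
np.savez(n+".npz",K=c[0],R=c[1],t=c[2]);cv2.imwrite(f"pics/{n}.png",cv2.resize(im,(800,600),interpolation=cv2.INTER_CUBIC))
E
python3 look.py w5
```

```text
5.7167 [ 0.52564587 -0.04666151  0.03089133] 0.6628097790217368 [-2.29115399 -1.15278137  4.90721091] [-0.00223509  0.52748613  0.11960007]
[-50.6  31.7]
```

View pics/w5.png

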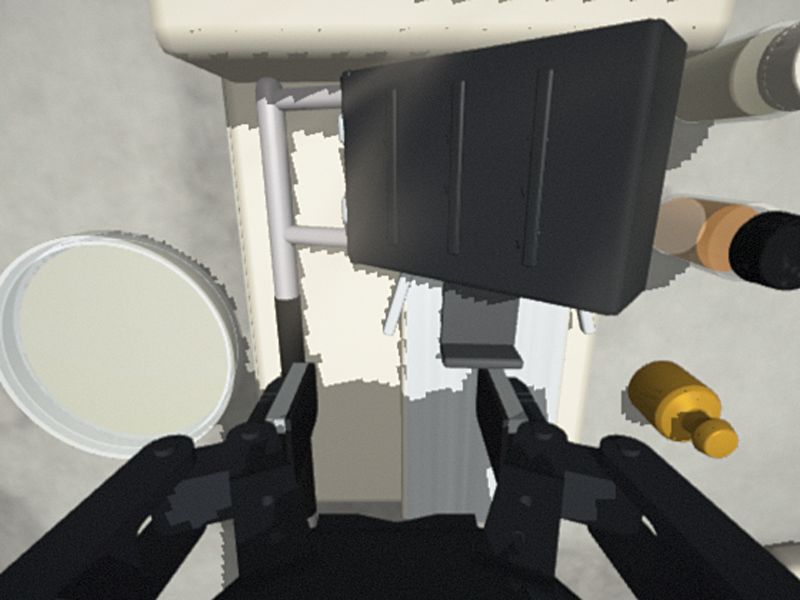

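Call:
arm_command --steps '[66,0.12,0,0,0,66,0.12,0,0,0,66,0.12,0,0,0,66,0.12,0,0,0,66,0.12,0,0,0,66,0.12,0,0,0,66,0.05,0,0,0,66,0.05,0,0,0]'

```text
time: 6.43
eef_pos: [0.5441, -0.0506, 0.0301]
tcp_rot: [0.996, -0.093, -0.002, 0.001]
contact_force: [-7.1, -4.7, 4.3]
opening: 0.658
finger_force: 4.4
```

Call:
arm_command --steps '[66,0.04,0,0,0,66,0.0,0,0,0]'

```text
time: 6.6
eef_pos: [0.5451, -0.0508, 0.0301]
tcp_rot: [0.996, -0.093, -0.002, 0.001]
contact_force: [-6.2, -3.3, 3.1]
opening: 0.661
finger_force: 4.5
```

```bash
python3 look.py w6
```

```text
6.6 [ 0.54509018 -0.05077109  0.03009666] 0.661016292511844 [-6.16024612 -3.3217015   3.1395888 ] [-0.41227637  0.93371333  0.16837664]
[-30.8  31.3]
```

View pics/w6.png

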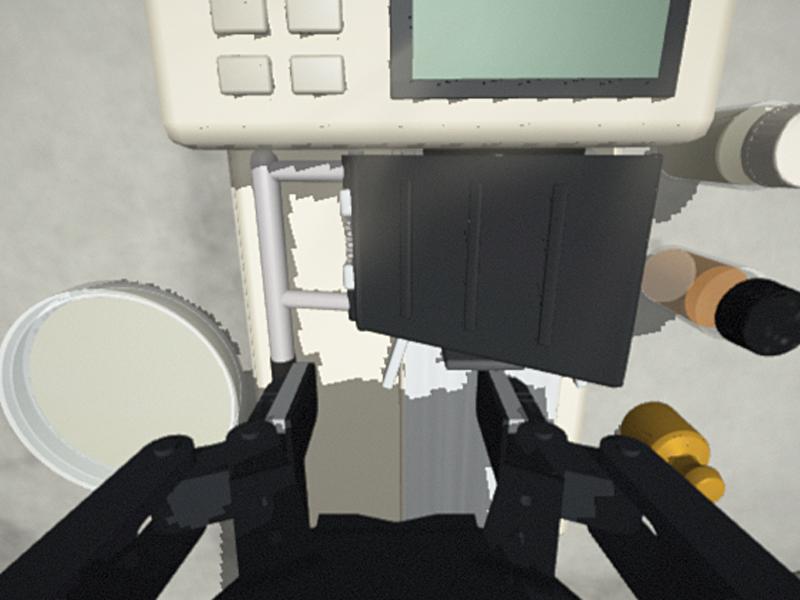

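The tab is at (480,365), against the right finger. The cover's front edge runs from (357,328) to (622,385), still up. The bar finger is at (290,390). I check how far the slide is in.

```bash
python3 n.py w6.npz; for w in w5 w6; do python3 - $w.npz <<'E'
from m import *
for k,a in dict(tabL=(443,368,.046),fB=(479,367,.039),fA=(312,367,.039),house=(350,148,.064)).items():print(k,g(*a))
E
done
```

```text
0 low [586. 305.] top [615. 328.] hinge-side [373. 328.] bar [276. 376.]
0.2 low [606. 321.] top [625. 350.] hinge-side [363. 329.] bar [276. 368.]
0.3 low [613. 331.] top [625. 362.] hinge-side [358. 329.] bar [277. 364.]
0.4 low [618. 341.] top [623. 375.] hinge-side [353. 329.] bar [279. 360.]
0.5 low [620. 352.] top [615. 388.] hinge-side [348. 329.] bar [282. 356.]
0.6 low [620. 364.] top [604. 402.] hinge-side [343. 328.] bar [286. 352.]
0.7 low [616. 377.] top [586. 416.] hinge-side [338. 327.] bar [290. 349.]
tabL [-38.1  16.7]
fB [-41.3   3.7]
fA [-41.3  60.3]
house [28.8 42.6]
tabL [-17.7  16.5]
fB [-21.    3.5]
fA [-21.   59.7]
house [48.8 42.2]
```

The slide is home: the tab face reads -17.7 mm against the expected -18. The bar finger has drifted toward the inner shoulder of the bar, so the cover is only at about 0.45 rad. I'll back off the tab, lift, recentre over the bar and press again to make sure of the hold.

Call:
arm_command --steps '[66,-0.12,0,0,0,66,0,0,-0.3,0,66,0,0,-0.4,0,66,0,0,-0.4,0,66,0,-0.16,0,0,66,0,0,0,0]'

```text
time: 7.15
eef_pos: [0.5451, -0.0449, 0.0592]
tcp_rot: [0.996, -0.094, 0.001, -0.0]
contact_force: [-0.4, -0.2, 0.8]
opening: 0.662
finger_force: 0.0
```

Call:
arm_command --steps '[66,0,0,0.25,0,66,0,0,0.25,0,66,0,0,0.25,0,66,0,0,0.25,0,66,0,0,0.1,0,66,0,0,0,0,66,0,0,0,0]'

```text
time: 7.73
eef_pos: [0.5443, -0.0459, 0.0306]
tcp_rot: [0.996, -0.094, -0.0, -0.0]
contact_force: [1.1, 1.0, 3.0]
opening: 0.662
finger_force: 1.6
```

```bash
python3 look.py w7; python3 n.py w7.npz
```

```text
7.7333 [ 0.54429769 -0.04587442  0.03062324] 0.6618030019588049 [1.13258621 0.97211118 3.03960137] [ 0.26575198 -0.10420001 -0.07023019]
[-32.4  35.9]
0 low [600. 299.] top [631. 322.] hinge-side [389. 322.] bar [291. 370.]
0.2 low [621. 315.] top [643. 342.] hinge-side [379. 322.] bar [291. 362.]
0.3 low [629. 324.] top [645. 353.] hinge-side [374. 323.] bar [292. 358.]
0.4 low [635. 334.] top [643. 366.] hinge-side [369. 322.] bar [294. 354.]
0.5 low [639. 344.] top [637. 378.] hinge-side [364. 322.] bar [296. 351.]
0.6 low [639. 356.] top [626. 392.] hinge-side [359. 322.] bar [300. 347.]
0.7 low [636. 368.] top [610. 405.] hinge-side [354. 321.] bar [304. 344.]
```

View pics/w7.png

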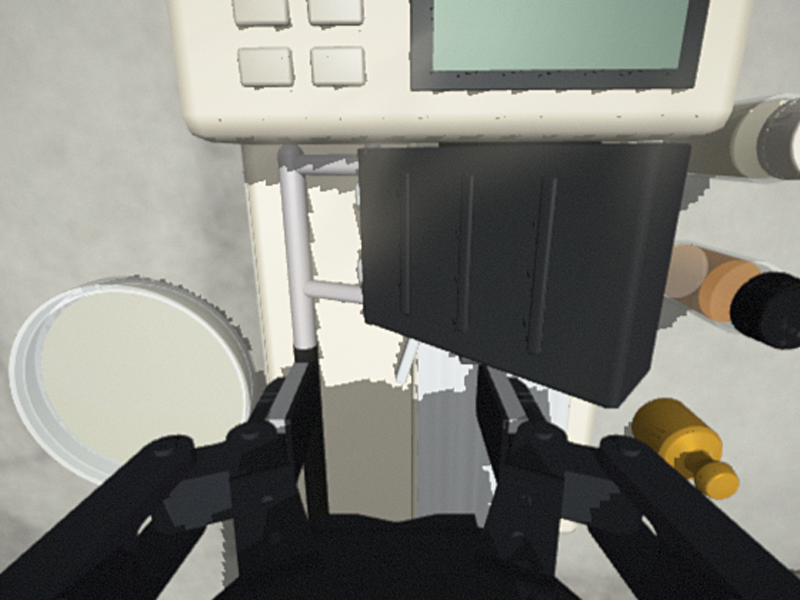

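The cover is now well up: its corner at (616,405) gives about 0.65 rad, and the bar at (304,348) is held squarely at 3 N. I'll give one gentle nudge on the tab while holding, then back off and lift clear.

Call:
arm_command --steps '[66,0.06,0,0,0,66,0.06,0,0,0,66,0.03,0,0,0,66,0,0,0,0,66,0,0,0,0]'

```text
time: 8.2
eef_pos: [0.5461, -0.0463, 0.0302]
tcp_rot: [0.996, -0.094, -0.003, -0.0]
contact_force: [-4.9, -0.0, 5.1]
opening: 0.662
finger_force: 3.3
```

Call:
arm_command --steps '[66,-0.1,0,0,0,66,-0.1,0,0,0,66,0,0,-0.3,0,66,0,0,-0.4,0,66,0,0,-0.6,0,66,-0.8,0,-0.8,0,66,-1,0,-0.8,0,66,-1,0,-0.8,0]'

```text
time: 8.87
eef_pos: [0.473, -0.0324, 0.1241]
tcp_rot: [0.996, -0.094, -0.001, 0.0]
contact_force: [-0.1, -0.1, 1.2]
opening: 0.661
finger_force: 0.0
```

Call:
arm_command --steps '[66,-0.2,0,-0.8,0,66,0,0,-0.8,0,66,0,0,0,0,66,0,0,0,0,66,0,0,0,0,66,0,0,0,0]'

```text
time: 9.37
eef_pos: [0.4685, -0.0313, 0.1618]
tcp_rot: [0.996, -0.094, -0.002, -0.0]
contact_force: [-0.1, 0.3, -0.4]
opening: 0.664
finger_force: 0.0
```

```bash
python3 look.py w8; python3 n.py w8.npz|head -2
```

```text
9.3667 [ 0.46846162 -0.03134919  0.16180224] 0.6635759126130786 [-0.08945737  0.31407949 -0.37776419] [ 0.00129312  0.02611764 -0.07455869]
[-109.7   36.1]
0 low [517.  93.] top [527.  89.] hinge-side [393.  89.] bar [336. 126.]
0.2 low [523.  90.] top [526.  84.] hinge-side [387.  89.] bar [335. 126.]
```

View pics/w8.png

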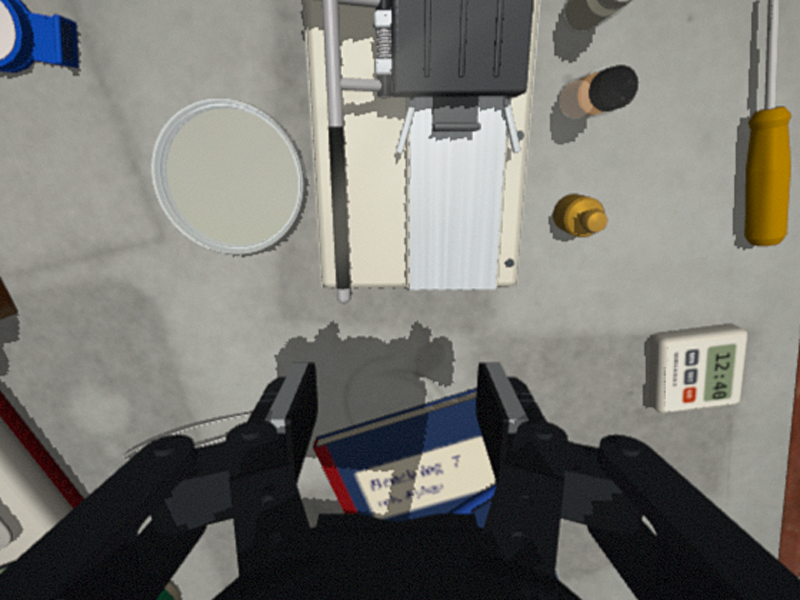

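The cover looks shut, with its front edge level from (390,93) to (527,95), and only the tab shows at (457,128). I check the tab position and hand in if it is home.

```bash
python3 - w8.npz <<'E'
from m import *
a,b=g(433,131,.046),g(480,131,.046);print(a,b)
if a[0]>-20.5: print(ctrl.sign_off())
E
```

```text
[-20.1  16. ] [-20.1  -9.9]
the job is handed in; nothing more can be done
None
```

The slide was pushed home while the bar was held down, the cover then shut over the tile, and the job is handed in. The last image put the tab face 20.1 mm outside the mouth against 18 mm fully home (3 mm allowed); the verdict was not shown to me.

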